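Tip out the walnuts and serve one with the tongs

ROBOT

A 6-joint arm with a two-finger parallel gripper is mounted at the origin on the work surface. World frame = base frame: x ahead of the robot, y to its left, z up, the work surface at z = 0. Lengths are in mm, angles in degrees, forces in N, time in s.
With the tool pointing down it reaches from about 300 to 850 mm from the base axis. Payload 4.2 kg.
Tool frame: the origin (TCP) lies midway between the tips of the shut fingers; the grasp point (between the pads) lies 19 mm behind it (env.grip_depth is the distance from the TCP to the grasp point, in mm); z points along the fingers, y is the line along which they close (so a half turn about z gives the same grasp; the last joint's range is limited). The gripper opens to 91 mm and grips with 3 to 60 N. Pads are 32 mm wide; open, the fingers measure 118 mm over their backs; the gripper's body (76 mm by 178 mm) begins 60 mm behind the grasp point.
Start: joints at [68.182, 18.312, 89.639, -0, 72.044, -1.146], TCP at [202.992, 537.996, 189.176] pointing down, gripper open.
Joint ranges: [-177.97, 177.97], [-48.28, 115.42], [12.27, 149.76], [-77.06, 257.06], [2.81, 150.46], [-146.56, 146.56]. Speed limits (degrees/s): [147.25, 147.25, 180, 180, 180, 180].

INTERFACE

Orientations are given as [roll, pitch, yaw] about the fixed x, y, z axes, in that order (R = Rz(yaw) Ry(pitch) Rx(roll)).
In Python, from workcell import env, eyes gives the robot as it stands.
- The arm moves only by the tool send_rows, never from a script. Its argument "motion" is a list of rows, each a list of 7 numbers: the shift along the world's x, y, z normalised to -1 to 1, where 1 is 0.5 m, then the turn, a rotation vector about the world's x, y, z normalised to -1 to 1, where 1 is 60 degrees, then the opening, from -1 (shut) to 1 (fully open). A call has 1 to 20 rows; each row is the pose to reach, as a shift and turn from the pose commanded when the call began; what a row does not reach only later rows make up. A row lasts 1/8 s, in which the tool goes at most 62.5 mm and 10.7 degrees, less where a joint would pass 70% of its speed; a pose out of reach is approached as far as the arm can. A call with a number of a shift or a turn outside -1 to 1 is refused whole. A call with a gripper value outside its range is refused whole. The fingers move at their own pace and stop on an object; "squeeze" is the grip in N (left out, the last holds). Time passes only in rows, so rows that repeat a pose let the fingers close. It gives the time, the measured TCP pose, the force, the opening and the grip force at its end, in the units of the state.
- env.state(): the state, without advancing time (a new reading comes with each control period).
- eyes.grab_frame(name): name is "scene" or "top" or "wrist"; returns a dict with "pixels" (420x560x3 uint8, red, green, blue), "depth" (420x560 float32, mm along the optical axis (not along the pixel's ray), 0 where there is no reading), "fx", "fy", "cx", "cy" (pixels), "R" (3x3) and "t" (3): a world point X has camera coordinates R X + t; the wrist camera has in their place "T_tool_cam" (4x4, takes a point from camera to tool coordinates, whose origin is the TCP and whose axes are the flange's). Camera axes: x right, y down, z forward; pixel columns grow to the right and rows downward; lengths in mm; the calibration is good to about 2 mm. A picture is of the moment at which its call begins: read the wrist's pose just before it.
- env.job_done(): hands the job in; it is judged then, once.
The state is a dict: "time_s": time; "qpos": joint angles; "qvel": joint speeds; "effort": joint torques, N m; "ee_pos": TCP position; "ee_rot": TCP orientation; "force": force on the tool from outside, world axes, zero at the start; "torque": the same for the moment, N m; "gripper_width": finger opening in mm; "gripper_force": force on a finger pad.
Only numpy, scipy, OpenCV 4.12 (cv2) and the standard library are available. Lean on these libraries where they do the work, as an engineer would, in place of code of your own. Each camera call takes 0.05 s, during which the arm holds its last target. There are 200 camera calls.

TASK

Lift the mug, tip its three walnuts into the shallow white dish, and stand the mug back upright on the table beside the dish. Then pick up the serving tongs, close their jaws on one walnut (fingers must not handle the nuts) and raise it so that it hangs at least 12 cm above the table, leaving the other two in the dish. Finish while still holding the tongs shut on the raised walnut; do not shift the bell, the glass or the dominoes.

Things in the scene. Friction and masses are not known exactly. Their poses are not given: they have to be found in the camera images.
- mug_mid (a point): Blue ceramic mug, upright, 0.24 kg, 90 mm high, holding the walnuts. Point: on its axis, 45 mm above its underside. Outside diameter 52 mm at the foot, 61 mm here, 70 mm at the rim; wall 4 mm. z = up its axis, x = to its handle (out to 60 mm from the axis, 24 to 75 mm up), which starts facing +x within 0.4 rad. The nuts roll out when it is tipped to about 100 degrees.
- nut0_center (a point): Walnut in its shell, brown ball 30 mm in diameter, about 12 g; this point is its centre. It rolls, but soon comes to rest.
- nut1_center (a point): Second walnut, same as the first; its centre.
- nut2_center (a point): Third walnut, same as the first; its centre.
- dish: Round shallow white dish, loose, 0.5 kg: inner floor flat, 5 mm above the table, 68 mm in radius; low sloping wall, rim 20 mm above the table and 80 mm in radius. Origin: centre of its underside on the table; z up.
- tongs_grip (a point): Steel serving tongs, 190 mm long, 0.1 kg, standing on heel and jaws. Point: midway between the arms, where to grip them, near the centre of mass, 45 mm above the underside, 82 mm behind mid-jaw. x = to the jaws, y = to the left arm, z = up. Arms: strips on edge, 34 to 56 mm above the underside; outsides here 59 mm apart open, 37 mm with jaws 30 mm apart. Axes turn with the left arm.
- jaw_left (a point): Left (+y) jaw of the tongs, an upright flat paddle 18 mm long, 3 mm thick, from 2 to 56 mm above the tongs' underside. Point: on its inner face, middle of its length, 17 mm above the underside.
- jaw_right (a point): Right (-y) jaw of the tongs, same as the left. Point: on its inner face, middle of its length, 17 mm above the underside.
- tongs_arm (a joint): How far the tongs are closed, rad: 0 = sprung fully open (jaws 74 mm apart inside), 0.26 = jaws 30 mm apart and parallel, stop at 0.42. A spring opens them: at the grip point about 4 N starts to close them, 6.5 N brings the jaws to 30 mm; about half of any more force reaches what lies between the jaws.
- bell: Chrome desk bell, 84 mm across, 57 mm high; origin at the centre of its underside. Leave alone.
- glass: Empty clear drinking glass, 68 mm across, 100 mm high, standing on an 8 mm thick, 95 mm square bamboo coaster; origin at the centre of its underside. Leave alone.
- domino0: Red acrylic domino lying flat, 24 x 48 x 8 mm, one of a row of four set end to end along its y (long) axis; origin at the centre of its underside. Leave alone.
- domino1: Second domino of the row. Leave alone.
- domino2: Third domino of the row. Leave alone.
- domino3: Fourth domino of the row. Leave alone.
There are look-alikes about, which are no part of the job. What is shaped like the part that bears nut1_center but red is not meant.

How it is judged (in metres and radians):
On the way, in this order (a step that is already met when the one before it is completed fails the run):
1. the mug is lifted off the table with the three walnuts in it (height (world z) of mug_mid above 0.07 m and distance between each of nut0_center, nut1_center, nut2_center and mug_mid below 0.055 m), for 0.1 s.
2. all three walnuts lie in the dish (horizontal distance between each of nut0_center, nut1_center, nut2_center and dish below 0.07 m and z of nut0_center in the frame of dish between 0.01 and 0.035 m and z of nut1_center in the frame of dish between 0.01 and 0.035 m and z of nut2_center in the frame of dish between 0.01 and 0.035 m), for 0.3 s.
3. the mug stands upright on the table beside the dish, let go (height (world z) of mug_mid between 0.04 and 0.058 m and angle between mug_mid's own z axis and vertical below 0.12 rad and horizontal distance between mug_mid and dish above 0.1 m and contact force between the fingers and mug below 0.1 N), for 0.2 s.
At the end, for the whole second after the job is handed in: Fingers still grip the tongs; one walnut is squeezed between the jaws (over 1 N), still, its centre over 110 mm above the table, no robot part touching it; the other two lie in the dish; the mug stands upright (within 0.12 rad) on the table, over 100 mm from the dish's middle (contact force between the fingers and tongs above 2 N and linear speed of tongs below 0.05 m/s and height (world z) of mug_mid between 0.04 and 0.058 m and angle between mug_mid's own z axis and vertical below 0.12 rad and horizontal distance between mug_mid and dish above 0.1 m and ((height (world z) of nut0_center above 0.11 m and distance between nut0_center and jaw_left below 0.027 m and distance between nut0_center and jaw_right below 0.027 m and contact force between tongs and nut0 above 1 N and contact force between each of the arm, the fingers and nut0 below 0.05 N and linear speed of nut0 below 0.05 m/s and horizontal distance between each of nut1_center, nut2_center and dish below 0.07 m and z of nut1_center in the frame of dish between 0.01 and 0.035 m and z of nut2_center in the frame of dish between 0.01 and 0.035 m) or (height (world z) of nut1_center above 0.11 m and distance between nut1_center and jaw_left below 0.027 m and distance between nut1_center and jaw_right below 0.027 m and contact force between tongs and nut1 above 1 N and contact force between each of the arm, the fingers and nut1 below 0.05 N and linear speed of nut1 below 0.05 m/s and horizontal distance between each of nut0_center, nut2_center and dish below 0.07 m and z of nut0_center in the frame of dish between 0.01 and 0.035 m and z of nut2_center in the frame of dish between 0.01 and 0.035 m) or (height (world z) of nut2_center above 0.11 m and distance between nut2_center and jaw_left below 0.027 m and distance between nut2_center and jaw_right below 0.027 m and contact force between tongs and nut2 above 1 N and contact force between each of the arm, the fingers and nut2 below 0.05 N and linear speed of nut2 below 0.05 m/s and horizontal distance between each of nut0_center, nut1_center and dish below 0.07 m and z of nut0_center in the frame of dish between 0.01 and 0.035 m and z of nut1_center in the frame of dish between 0.01 and 0.035 m))); the arm keeps its last pose, push and grip.
It fails at once if a bystander is pushed more than 30 mm from its place (distance of any of bell, glass, domino0, domino1, domino2, domino3 from where it was at the start of the episode above 0.03 m).
It fails at once if the glass is tipped (angle between glass's own z axis and vertical above 0.3 rad).
It fails at once if the robot's fingers handle a walnut (contact force between the fingers and nut0 above 3 N or contact force between the fingers and nut1 above 3 N or contact force between the fingers and nut2 above 3 N).
It also fails if it takes over 72 s, if anything falls off the work surface, if the arm or the gripper's body presses on something with over 40 N, if the wrist force passes 120 N, or if a joint passes its speed limit or range.

## Working session

There is one attempt and no reset: what is moved stays moved. The work goes in short steps, Python scripts to look and compute and a tool call to move; the robot and the scene stay as the last step left them, time stands still between calls to the robot, and variables do not carry over. Pictures are saved under pics/ and viewed, at most 10 in all, crops included, and the job is handed in when it is done.

Besides the shell and the picture viewer there is one more tool, called after "Call:" in YAML: its name, and indented under it one key for each argument. send_rows: Moves the arm, as the interface text tells. Its arguments: {"type":"object","properties":{"motion":{"type":"array"},"squeeze":{"type":"number"}},"required":["motion"]}

```bash
mkdir -p pics
cat > h.py <<'E'
import numpy as np,cv2
from workcell import env,eyes
from scipy.spatial.transform import Rotation as Ro
def shot(n,f=None):
    s=env.state();g=eyes.grab_frame(n)
    if 'T_tool_cam' in g:
        T=np.eye(4);T[:3,:3]=Ro.from_euler('xyz',s['ee_rot'],degrees=True).as_matrix();T[:3,3]=s['ee_pos']
        T=np.linalg.inv(T@np.array(g['T_tool_cam']));g['R']=T[:3,:3];g['t']=T[:3,3]
    g['R']=np.array(g['R']);g['t']=np.array(g['t'])
    if f: cv2.imwrite('pics/'+f,g['pixels'][:,:,::-1])
    return g
def cloud(g):
    d=g['depth'];v,u=np.mgrid[:d.shape[0],:d.shape[1]]
    c=np.stack([(u-g['cx'])/g['fx']*d,(v-g['cy'])/g['fy']*d,d],-1)
    return (c-g['t'])@g['R']
def ray(g,u,v,z):
    d=g['R'].T@np.array([(u-g['cx'])/g['fx'],(v-g['cy'])/g['fy'],1]);o=-g['R'].T@g['t']
    return o+d*(z-o[2])/d[2]
E
python3 - <<'E'
from h import *
a=shot('top','top.png');b=shot('scene','scene.png');print(env.state()['ee_rot'])
for g in(a,b):print(-g['R'].T@g['t'],g['R'].round(2).tolist(),g['fx'])
E
```

```text
[-1.79911485e+02 -2.40684055e-03  1.59324787e+02]
[418.433297   -18.49178479 968.68192369] [[0.02, -1.0, 0.02], [-0.99, -0.02, -0.15], [0.15, -0.02, -0.99]] 433.82329194411096
[1166.74370917  329.22861044  564.96450413] [[-0.53, 0.85, 0.02], [0.48, 0.32, -0.82], [-0.7, -0.42, -0.58]] 428.7145034334186
```

View pics/top.png

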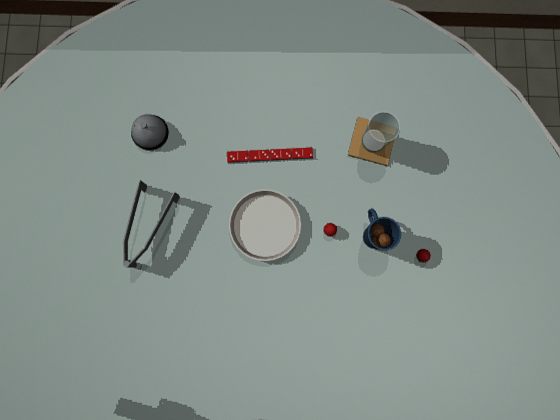

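View pics/scene.png

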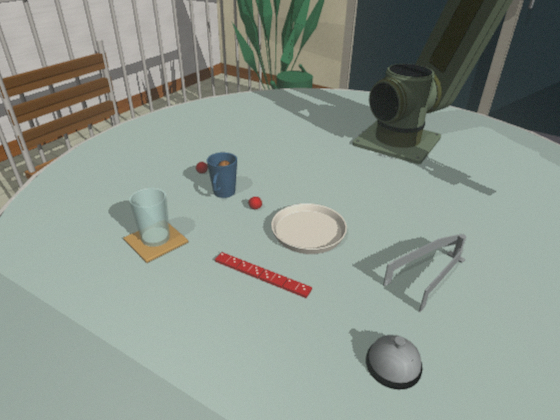

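The top view shows the mug at pixel (382,234) with its handle toward +x, and the dish at (265,226). The tongs' heel is at (130,264) and their jaws at (143,185) and (177,197). Red decoy balls lie at (330,229) and (424,256), the dominoes at (270,155), the glass at (376,138) and the bell at (150,132). The scene view shows the same layout.

Run:
```python
from h import *
g=shot('top');P=cloud(g);im=g['pixels'].astype(int);z=P[...,2];v,u=np.mgrid[:420,:560]
def rg(a,b,c,d):return (u>a)&(u<b)&(v>c)&(v<d)
print('table z',np.median(z[300:380,200:400]))
blue=rg(350,410,200,255)&(im[...,2]>im[...,0]+15)&(z>20)&(z<110)
Q=P[blue];print('mug n',len(Q),'zmax',np.percentile(Q[:,2],[50,99]))
rim=Q[Q[:,2]>85];c,r=cv2.minEnclosingCircle(rim[:,:2].astype(np.float32));print('rim',c,r)
q=Q[:,:2]-c;d=np.hypot(*q.T);h=q[(d>42)&(Q[:,2]<80)&(q[:,0]>0)];print('handle',len(h),h.mean(0))
D=P[rg(220,310,180,270)&(z>13)&(z<25)];c,r=cv2.minEnclosingCircle(D[:,:2].astype(np.float32));print('dish',c,r,np.percentile(D[:,2],[5,95]))
T=P[rg(110,190,172,275)&(z>25)&(z<90)]
print('tongs',len(T),np.percentile(T[:,2],[5,50,95,99]))
m=rg(110,190,172,275)&(z>40)&(z<75)
R=cv2.minAreaRect(P[m][:,:2].astype(np.float32));print(R,cv2.boxPoints(R).round().tolist())
# arm centre lines: histogram along rows
for vv in range(178,272,8):
    r=m[vv];us=u[vv][r]
    if len(us):print(vv,us.min(),us.max(),[P[vv,k].round().tolist() for k in (us.min(),us.max())])
n=rg(360,405,215,255)&(im[...,0]>im[...,2]+20);print('nuts',n.sum(),P[n].mean(0),P[n][:,2].max())
for b in((318,342,217,242),(412,436,245,268)):
    k=rg(*b)&(im[...,0]>im[...,1]+50)&(z>5);print('red',P[k].mean(0))
for nme,b in(('bell',(125,175,108,155)),('dom',(222,320,143,166)),('coaster',(345,402,112,168))):
    k=rg(*b)&(z>4)&(z<150);print(nme,P[k].min(0).round(),P[k].max(0).round())
```

```text
table z -0.7836888968803266
mug n 511 zmax [78.78762617 91.34750833]
rim (505.4413757324219, -248.135498046875) 34.89942169189453
handle 57 [46.20986287 17.43511857]
dish (527.28173828125, -2.9253735542297363) 79.54361724853516 [13.68406883 21.45465019]
tongs 824 [33.15399322 48.60126809 56.52673175 57.71036236]
((515.908203125, 256.8955078125), (81.43505096435547, 181.0557403564453), 71.68587493896484) [[417.0, 247.0], [589.0, 190.0], [615.0, 267.0], [443.0, 324.0]]
186 137 140 [[600.0, 270.0, 55.0], [603.0, 267.0, 44.0]]
194 135 175 [[583.0, 273.0, 54.0], [587.0, 191.0, 44.0]]
202 133 171 [[565.0, 276.0, 57.0], [569.0, 199.0, 43.0]]
210 131 167 [[549.0, 280.0, 53.0], [552.0, 207.0, 41.0]]
218 129 162 [[531.0, 281.0, 58.0], [534.0, 215.0, 46.0]]
226 127 158 [[515.0, 286.0, 53.0], [517.0, 224.0, 41.0]]
234 125 153 [[498.0, 289.0, 53.0], [499.0, 232.0, 46.0]]
242 123 149 [[481.0, 292.0, 54.0], [482.0, 241.0, 43.0]]
250 123 145 [[464.0, 290.0, 55.0], [465.0, 249.0, 41.0]]
258 123 137 [[447.0, 289.0, 55.0], [448.0, 264.0, 43.0]]
266 124 130 [[431.0, 285.0, 57.0], [431.0, 277.0, 43.0]]
nuts 271 [ 502.97819661 -247.42764283   61.5397151 ] 79.19942266148455
red [ 517.77589275 -144.11521661   40.79689226]
red [ 465.13087072 -349.01735257   37.12730537]
bell [695. 209.   4.] [778. 307.  59.]
dom [ 666. -108.    4.] [707.  86.  13.]
coaster [ 665. -295.    4.] [ 784. -189.  110.]
```

```bash
cat >> h.py <<'E'
def Rt(h,a):
    "tool heading h deg, pitch a below horizontal; y to the left"
    return Ro.from_euler('ZY',[h,a-90],degrees=True)*Ro.from_matrix(np.diag([-1,1,-1.]))
def rel(p,R,ref=None):
    s=env.state();p0,R0=(s['ee_pos'],Ro.from_euler('xyz',s['ee_rot'],degrees=True)) if ref is None else ref
    print('shift',((np.array(p)-p0)/500).round(4).tolist(),'turn',((R*R0.inv()).as_rotvec(degrees=True)/60).round(4).tolist())
E
python3 - <<'E'
from h import *
c=np.array([505.4,-248.1]);h=-20;a=30
R=Rt(h,a);t=R.as_matrix()[:,2];print(t,R.as_matrix()[:,1])
f=t[:2]/np.hypot(*t[:2]);tg=np.r_[c+9*f,42];pre=tg-110*t;print(tg,pre)
s=env.state();R0=Ro.from_euler('xyz',s['ee_rot'],degrees=True)
mid=np.array([300.,150,200]);Rm=Rt(0,75)
rel(mid,Rm);rel(pre,R,(mid,Rm));rel(tg,R,(pre,R))
E
```

```text
[ 0.81379768 -0.29619813 -0.5       ] [0.34202014 0.93969262 0.        ]
[ 513.85723359 -251.17818129   42.        ] [ 424.33948864 -218.59638669   97.        ]
shift [0.1943, -0.7752, 0.023] turn [-0.0439, -0.2475, 0.3427]
shift [0.2487, -0.7372, -0.206] turn [-0.1309, -0.7422, -0.316]
shift [0.179, -0.0652, -0.11] turn [0.0, 0.0, 0.0]
```

Call:
send_rows:
  motion:
    - [0.39,-0.775,0.023,-0.044,-0.2475,0.343,1]
    - [0.39,-0.775,0.023,-0.044,-0.2475,0.343,1]
    - [0.39,-0.775,0.023,-0.044,-0.2475,0.343,1]
    - [0.39,-0.775,0.023,-0.044,-0.2475,0.343,1]
    - [0.39,-0.775,0.023,-0.044,-0.2475,0.343,1]
    - [0.39,-0.775,0.023,-0.044,-0.2475,0.343,1]
    - [0.39,-0.775,0.023,-0.044,-0.2475,0.343,1]
    - [0.39,-0.775,0.023,-0.044,-0.2475,0.343,1]
    - [0.39,-0.775,0.023,-0.044,-0.2475,0.343,1]
    - [0.39,-0.775,0.023,-0.044,-0.2475,0.343,1]

```text
time_s: 1.4
ee_pos: [397.4, 151.8, 200.5]
ee_rot: [179.9, 15.0, -179.8]
force: [0.2, 0.9, 0.4]
gripper_width: 91.0
gripper_force: 0.0
```

Call:
send_rows:
  motion:
    - [0.049,-0.737,-0.1,-0.131,-0.742,-0.316,1]
    - [0.049,-0.737,-0.1,-0.131,-0.742,-0.316,1]
    - [0.049,-0.737,-0.1,-0.131,-0.742,-0.316,1]
    - [0.049,-0.737,-0.1,-0.131,-0.742,-0.316,1]
    - [0.049,-0.737,-0.1,-0.131,-0.742,-0.316,1]
    - [0.049,-0.737,-0.1,-0.131,-0.742,-0.316,1]
    - [0.049,-0.737,-0.1,-0.131,-0.742,-0.316,1]
    - [0.049,-0.737,-0.1,-0.131,-0.742,-0.316,1]
    - [0.049,-0.737,-0.206,-0.131,-0.742,-0.316,1]
    - [0.049,-0.737,-0.206,-0.131,-0.742,-0.316,1]
    - [0.049,-0.737,-0.206,-0.131,-0.742,-0.316,1]
    - [0.049,-0.737,-0.206,-0.131,-0.742,-0.316,1]

```text
time_s: 2.9
ee_pos: [386.1, -136.5, 238.6]
ee_rot: [-178.3, 56.3, 160.0]
force: [-0.6, -0.3, 0.1]
gripper_width: 90.7
gripper_force: 0.0
```

Run:
```python
from h import *
s=env.state();print(s['qpos'],s['ee_pos'],s['time_s'],s['force'])
R=Rt(-20,30);rel([424.3,-218.6,97],R);rel([513.9,-251.2,42],R)
g=shot('wrist','w1.png');P=cloud(g);im=g['pixels'].astype(int)
m=(im[...,2]>im[...,0]+15)&(P[...,2]>86)&(P[...,2]<100)
c,r=cv2.minEnclosingCircle(P[m][:,:2].astype(np.float32));print(m.sum(),c,r)
```

```text
[-18.61972925 -22.40097273 145.50064701 -77.00797352   2.86409535
 -12.24604905] [ 386.05865743 -136.45543651  238.61588628] 2.9 [-0.56956676 -0.34565826  0.08988213]
shift [0.0765, -0.1643, -0.2832] turn [-0.0075, -0.0631, 0.0232]
shift [0.2557, -0.2295, -0.3932] turn [-0.0075, -0.0631, 0.0232]
752 (614.591064453125, -250.49005126953125) 144.20310974121094
```

View pics/w1.png

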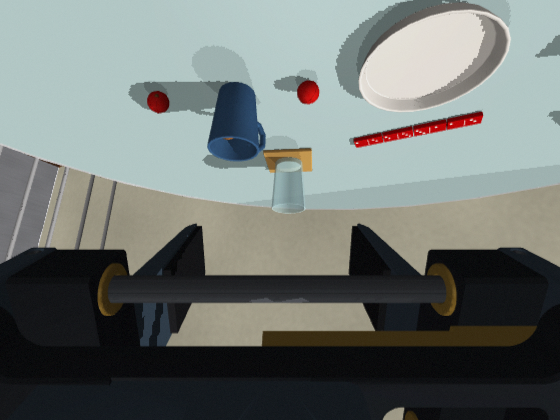

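The wrist view shows the mug at (235,120) and the dish at (435,55). The arm is jammed at the limits of joints 3 and 5, so a 30° pitch is too flat to reach here. I'll back off and use a 60° pitch.

Run:
```python
from h import *
p=np.array([440,-210,200.]);R1=Rt(-22,78);rel(p,R1)
R=Rt(-20,60);t=R.as_matrix()[:,2];f=t[:2]/np.hypot(*t[:2]);tg=np.r_[np.array([505.4,-248.1])+2.5*f,28.5];pre=tg-100*t;print(tg,pre)
```

```text
shift [0.1084, -0.1469, -0.0771] turn [0.2864, 0.6806, -0.0155]
[ 507.74923155 -248.95505036   28.5       ] [ 460.76460051 -231.85404319  115.10254038]
```

Call:
send_rows:
  motion:
    - [0.108,-0.147,0.0,0.286,0.681,-0.015,1]
    - [0.108,-0.147,0.0,0.286,0.681,-0.015,1]
    - [0.108,-0.147,0.0,0.286,0.681,-0.015,1]
    - [0.108,-0.147,0.0,0.286,0.681,-0.015,1]
    - [0.108,-0.147,0.0,0.286,0.681,-0.015,1]
    - [0.108,-0.147,0.0,0.286,0.681,-0.015,1]
    - [0.108,-0.147,0.0,0.286,0.681,-0.015,1]
    - [0.108,-0.147,0.0,0.286,0.681,-0.015,1]
    - [0.108,-0.147,0.0,0.286,0.681,-0.015,1]
    - [0.108,-0.147,0.0,0.286,0.681,-0.015,1]

```text
time_s: 4.2
ee_pos: [438.8, -209.5, 238.5]
ee_rot: [-180.0, 12.0, 158.0]
force: [0.3, 0.3, 0.5]
gripper_width: 91.6
gripper_force: 0.0
```

Run:
```python
from h import *
s=env.state();print(s['qpos'],s['ee_pos'],s['ee_rot'],s['time_s'])
rel([460.8,-231.9,115.1],Rt(-20,60))
```

```text
[-27.73310927   1.73659404 104.49853856   1.30458444  61.82659432
 -96.26179545] [ 438.75368584 -209.50848458  238.46179818] [-179.95194053   11.9987927   158.03801572] 4.2
shift [0.0441, -0.0448, -0.2467] turn [-0.1067, -0.2804, 0.0327]
```

Run:
```python
from h import *
R=Rt(-20,63);t=R.as_matrix()[:,2];f=t[:2]/np.hypot(*t[:2]);g=np.r_[np.array([505.4,-248.1])-7*f,45];tg=g+19*t;pre=tg-90*t
print(tg);rel(pre,R);rel(tg,R)
```

```text
[ 506.92777058 -248.65606302   28.07087604]
shift [0.0596, -0.0503, -0.2604] turn [-0.0888, -0.2337, 0.0328]
shift [0.1363, -0.0783, -0.4208] turn [-0.0888, -0.2337, 0.0328]
```

Call:
send_rows:
  motion:
    - [0.06,-0.05,-0.15,-0.089,-0.234,0.033,1]
    - [0.06,-0.05,-0.2,-0.089,-0.234,0.033,1]
    - [0.06,-0.05,-0.26,-0.089,-0.234,0.033,1]
    - [0.06,-0.05,-0.26,-0.089,-0.234,0.033,1]
    - [0.06,-0.05,-0.26,-0.089,-0.234,0.033,1]
    - [0.085,-0.06,-0.315,-0.089,-0.234,0.033,1]
    - [0.11,-0.069,-0.367,-0.089,-0.234,0.033,1]
    - [0.136,-0.078,-0.421,-0.089,-0.234,0.033,1]
    - [0.136,-0.078,-0.421,-0.089,-0.234,0.033,1]
    - [0.136,-0.078,-0.421,-0.089,-0.234,0.033,1]
  squeeze: 25

```text
time_s: 5.45
ee_pos: [509.4, -249.9, 30.5]
ee_rot: [-180.0, 27.2, 160.0]
force: [-0.3, -0.0, 0.5]
gripper_width: 91.1
gripper_force: 0.0
```

Run:
```python
from h import *
s=env.state();print(s['qpos'],s['ee_pos'],s['ee_rot'],s['force'])
shot('scene','s2.png')
```

```text
[ -30.26054578   17.72625591  126.47574576   27.70182424   10.09034084
 -126.5130226 ] [ 509.37616517 -249.88156231   30.49119484] [-179.98189985   27.21800163  160.03644374] [-0.25249152 -0.04047382  0.45236089]
```

View pics/s2.png

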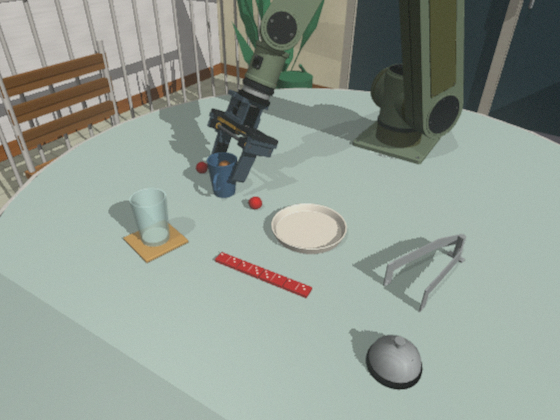

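The fingers straddle the mug at (223,175), clear of the handle. I'll close and lift.

Call:
send_rows:
  motion:
    - [0,0,0,0,0,0,-1]
    - [0,0,0,0,0,0,-1]
    - [0,0,0,0,0,0,-1]
    - [0,0,0,0,0,0,-1]
    - [0,0,0,0,0,0,-1]
    - [0,0,0,0,0,0,-1]
    - [0,0,0,0,0,0,-1]
    - [0,0,0,0,0,0,-1]
    - [0,0,0.03,0,0,0,-1]
    - [0,0,0.06,0,0,0,-1]
    - [0,0,0.1,0,0,0,-1]
    - [0,0,0.15,0,0,0,-1]
    - [0,0,0.2,0,0,0,-1]
    - [0,0,0.2,0,0,0,-1]
    - [0,0,0.2,0,0,0,-1]
  squeeze: 30

```text
time_s: 7.38
ee_pos: [506.8, -248.6, 126.4]
ee_rot: [179.9, 26.8, 160.0]
force: [0.6, 0.2, -2.0]
gripper_width: 64.8
gripper_force: 29.5
```

Run:
```python
from h import *
s=env.state();print(s['qpos'],s['ee_pos'],s['ee_rot'],s['force'])
# dish over carry pose, grasp pt at x=450; stages of tilt about grasp point
Rc=Rt(0,63);z=112
gp=np.array([450,-3,z])
ref=None
for a in (63,118,150,160,168):
    R=Rt(0,a);p=gp+19*R.as_matrix()[:,2];print(a,p.round(1));rel(p,R,ref);ref=(p,R)
```

```text
[ -30.27311124    8.79536063  119.28309679   10.72646884   25.90172648
 -108.85054314] [ 506.81499479 -248.58984464  126.36303246] [179.9416493   26.79380084 159.98814979] [ 0.57806796  0.21872177 -2.02947793]
63 [458.6  -3.   95.1]
shift [-0.0964, 0.4912, -0.0626] turn [-0.0015, -0.0033, 0.3331]
118 [441.1  -3.   95.2]
shift [-0.0351, 0.0, 0.0003] turn [0.0, 0.9167, 0.0]
150 [433.5  -3.  102.5]
shift [-0.0151, 0.0, 0.0146] turn [0.0, 0.5333, 0.0]
160 [432.1  -3.  105.5]
shift [-0.0028, 0.0, 0.006] turn [0.0, 0.1667, 0.0]
168 [431.4  -3.  108. ]
shift [-0.0015, 0.0, 0.0051] turn [0.0, 0.1333, 0.0]
```

Call:
send_rows:
  motion:
    - [-0.02,0.1,0,0,0,0.08,-1]
    - [-0.04,0.2,0,0,0,0.16,-1]
    - [-0.06,0.3,0,0,0,0.24,-1]
    - [-0.08,0.4,0,0,0,0.333,-1]
    - [-0.096,0.491,0,0,0,0.333,-1]
    - [-0.096,0.491,-0.03,0,0,0.333,-1]
    - [-0.096,0.491,-0.062,0,0,0.333,-1]
    - [-0.096,0.491,-0.062,0,0,0.333,-1]
    - [-0.096,0.491,-0.062,0,0,0.333,-1]
    - [-0.096,0.491,-0.062,0,0,0.333,-1]

```text
time_s: 8.62
ee_pos: [460.6, -4.2, 97.8]
ee_rot: [180.0, 27.1, 179.9]
force: [0.5, 0.5, -2.4]
gripper_width: 65.0
gripper_force: 29.5
```

Run:
```python
from h import *
s=env.state();print(s['qpos'],s['ee_pos'],s['ee_rot'],s['gripper_width'])
gp=np.array([450,-3,112.]);R=Rt(0,118);rel(gp+19*R.as_matrix()[:,2],R)
```

```text
[ -3.01605091   1.90203137 133.15871177   4.39842016  17.94682735
 -96.82404681] [460.60625846  -4.22279372  97.83323371] [179.99398405  27.07323733 179.94699056] 64.9611635783851
shift [-0.0391, 0.0024, -0.0052] turn [0.0003, 0.9179, 0.0008]
```

Call:
send_rows:
  motion:
    - [-0.008,0,-0.001,0,0.15,0,-1]
    - [-0.014,0,-0.001,0,0.3,0,-1]
    - [-0.02,0,-0.001,0,0.45,0,-1]
    - [-0.026,0,-0.001,0,0.6,0,-1]
    - [-0.032,0,-0.001,0,0.75,0,-1]
    - [-0.037,0,-0.001,0,0.917,0,-1]
    - [-0.037,0,-0.001,0,0.917,0,-1]
    - [-0.037,0,-0.001,0,0.917,0,-1]
    - [-0.037,0,-0.001,0,0.917,0,-1]

```text
time_s: 9.75
ee_pos: [441.1, -4.0, 98.1]
ee_rot: [-180.0, -27.8, 180.0]
force: [-0.6, 1.2, -3.1]
gripper_width: 64.8
gripper_force: 29.3
```

Call:
send_rows:
  motion:
    - [-0.007,0,0.005,0,0.2,0,-1]
    - [-0.01,0,0.01,0,0.35,0,-1]
    - [-0.015,0,0.015,0,0.5,0,-1]
    - [-0.016,0,0.016,0,0.54,0,-1]
    - [-0.017,0,0.017,0,0.58,0,-1]
    - [-0.017,0,0.018,0,0.62,0,-1]
    - [-0.018,0,0.019,0,0.66,0,-1]
    - [-0.018,0,0.021,0,0.7,0,-1]
    - [-0.018,0,0.021,0,0.7,0,-1]
    - [-0.018,0,0.021,0,0.7,0,-1]
    - [-0.018,0,0.021,0,0.7,0,-1]
    - [-0.018,0,0.021,0,0.7,0,-1]

```text
time_s: 11.25
ee_pos: [432.7, -4.0, 107.7]
ee_rot: [-179.9, -70.0, 179.9]
force: [0.0, -1.0, -2.5]
gripper_width: 64.6
gripper_force: 29.1
```

Run:
```python
from h import *
s=env.state();print(s['qpos'],s['ee_pos'],s['ee_rot'],s['force'])
a=shot('top')['pixels'];b=shot('scene')['pixels']
cv2.imwrite('pics/p3.png',np.hstack([a[130:330,150:450],b[80:280,180:480]])[:,:,::-1])
```

```text
[ -1.14695273  51.19645044  77.41987195  -1.26592265 121.33239452
 -91.03054962] [432.72300791  -3.96472533 107.68257372] [-179.93886935  -69.95864005  179.93896531] [ 0.01320431 -1.01562605 -2.46471875]
```

View pics/p3.png

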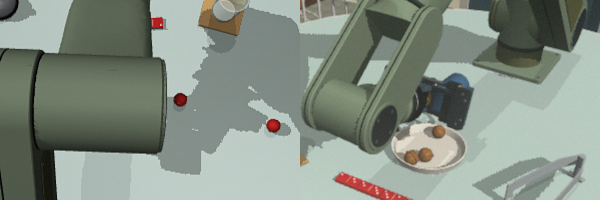

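The scene crop shows all three walnuts in the dish, at (438,131), (425,155) and (411,157). Next I'll un-tilt and return the mug.

Call:
send_rows:
  motion:
    - [0,0,0.05,0,0,0,-1]
    - [0,0,0.1,0,-0.1,0,-1]
    - [0,0,0.13,0,-0.25,0,-1]
    - [0,0,0.13,0,-0.4,0,-1]
    - [0,0,0.13,0,-0.55,0,-1]
    - [0,0,0.13,0,-0.7,0,-1]
    - [0,0,0.13,0,-0.85,0,-1]
    - [0,0,0.13,0,-1,0,-1]
    - [0,0,0.13,0,-1,0,-1]
    - [0,0,0.13,0,-1,0,-1]

```text
time_s: 12.6
ee_pos: [432.8, -4.0, 172.5]
ee_rot: [-180.0, -10.1, 180.0]
force: [0.7, -0.2, -2.4]
gripper_width: 64.5
gripper_force: 29.2
```

Run:
```python
from h import *
s=env.state();print(s['qpos'],s['ee_pos'],s['ee_rot'])
R=Rt(0,63);rel([460,-3,126],R)
p=np.array([460,-3,126.]);rel([506.9,-248.6,126],Rt(-20,63),(p,R))
```

```text
[ -1.78587184  12.14497959 101.67800458  -0.32262001  76.24959802
 -91.66029198] [432.84432495  -3.96271628 172.46910741] [-179.99526317  -10.07719477  179.97830385]
shift [0.0543, 0.0019, -0.0929] turn [-0.0, -0.618, 0.0004]
shift [0.0938, -0.4912, 0.0] turn [0.0, 0.0, -0.3333]
```

Call:
send_rows:
  motion:
    - [0.02,0,-0.03,0,-0.15,0,-1]
    - [0.04,0,-0.06,0,-0.3,0,-1]
    - [0.054,0,-0.093,0,-0.45,0,-1]
    - [0.054,0,-0.093,0,-0.618,0,-1]
    - [0.054,0,-0.093,0,-0.618,0,-1]
    - [0.054,0,-0.093,0,-0.618,0,-1]

```text
time_s: 13.35
ee_pos: [461.8, -4.0, 126.5]
ee_rot: [180.0, 27.0, 180.0]
force: [-0.1, 0.1, -1.3]
gripper_width: 64.4
gripper_force: 29.4
```

Call:
send_rows:
  motion:
    - [0.02,-0.1,0,0,0,-0.1,-1]
    - [0.04,-0.2,0,0,0,-0.2,-1]
    - [0.06,-0.3,0,0,0,-0.3,-1]
    - [0.08,-0.4,0,0,0,-0.333,-1]
    - [0.094,-0.49,0,0,0,-0.333,-1]
    - [0.094,-0.49,0,0,0,-0.333,-1]
    - [0.094,-0.49,0,0,0,-0.333,-1]
    - [0.094,-0.49,-0.05,0,0,-0.333,-1]
    - [0.094,-0.49,-0.1,0,0,-0.333,-1]
    - [0.094,-0.49,-0.15,0,0,-0.333,-1]
    - [0.094,-0.49,-0.17,0,0,-0.333,-1]
    - [0.094,-0.49,-0.18,0,0,-0.333,-1]
    - [0.094,-0.49,-0.18,0,0,-0.333,-1]
    - [0.094,-0.49,-0.18,0,0,-0.333,-1]

```text
time_s: 15.1
ee_pos: [507.4, -248.9, 36.7]
ee_rot: [-180.0, 27.2, 160.0]
force: [0.4, -0.2, -2.8]
gripper_width: 64.5
gripper_force: 29.4
```

Run:
```python
from h import *
s=env.state();print(s['qpos'],s['ee_pos'],s['ee_rot'],s['force']);rel([506.9,-248.6,28.5],Rt(-20,63))
```

```text
[ -30.29376166   16.92794449  126.29694829   25.32119433   11.02685866
 -124.12183766] [ 507.37936426 -248.94520312   36.6515288 ] [-179.99678057   27.1631618   160.03580175] [ 0.38632484 -0.2420267  -2.7674469 ]
shift [-0.001, 0.0007, -0.0163] turn [0.001, 0.0025, -0.0006]
```

Call:
send_rows:
  motion:
    - [0,0,-0.005,0,0,0,-1]
    - [0,0,-0.01,0,0,0,-1]
    - [0,0,-0.012,0,0,0,-1]
    - [0,0,-0.012,0,0,0,-1]
    - [0,0,-0.012,0,0,0,-1]

```text
time_s: 15.72
ee_pos: [506.7, -249.0, 29.9]
ee_rot: [180.0, 27.1, 160.0]
force: [0.1, 0.3, -2.8]
gripper_width: 64.6
gripper_force: 29.4
```

Call:
send_rows:
  motion:
    - [0,0,-0.002,0,0,0,-1]
    - [0,0,-0.004,0,0,0,-1]
    - [0,0,-0.004,0,0,0,-1]
    - [0,0,-0.004,0,0,0,-1]

```text
time_s: 16.23
ee_pos: [507.5, -249.3, 28.7]
ee_rot: [-180.0, 27.2, 160.0]
force: [0.7, 2.4, 5.2]
gripper_width: 64.6
gripper_force: 29.1
```

Call:
send_rows:
  motion:
    - [0,0,0,0,0,0,0.46]
    - [0,0,0,0,0,0,0.55]
    - [0,0,0,0,0,0,0.7]
    - [0,0,0,0,0,0,1]
    - [0,0,0,0,0,0,1]
    - [0,0,0,0,0,0,1]
    - [-0.025,0.009,0.053,0,0,0,1]
    - [-0.05,0.018,0.106,0,0,0,1]
    - [-0.077,0.028,0.16,0,0,0,1]
    - [-0.1,0.04,0.3,0,0,0,1]
    - [-0.12,0.1,0.42,0,0,0,1]
    - [-0.12,0.1,0.42,0,0,0,1]
    - [-0.12,0.1,0.42,0,0,0,1]

```text
time_s: 17.85
ee_pos: [446.7, -198.6, 238.2]
ee_rot: [-180.0, 27.1, 160.1]
force: [-0.9, 0.3, 0.0]
gripper_width: 91.0
gripper_force: 0.0
```

Run:
```python
from h import *
s=env.state();print(s['qpos'],s['ee_pos'],s['ee_rot'],s['time_s'])
g=shot('top','t4.png');P=cloud(g);im=g['pixels'].astype(int);z=P[...,2];v,u=np.mgrid[:420,:560]
def rg(a,b,c,d):return (u>a)&(u<b)&(v>c)&(v<d)
b=rg(340,430,190,260)&(im[...,2]>im[...,0]+15)&(z>84)&(z<100)
if b.sum()>5:
    c,r=cv2.minEnclosingCircle(P[b][:,:2].astype(np.float32));print('rim',b.sum(),c,r,P[b][:,2].mean())
D=P[rg(210,320,170,280)&(z>13)&(z<24)];D=D[np.hypot(D[:,0]-527,D[:,1]+3)<100]
dc,r=cv2.minEnclosingCircle(D[:,:2].astype(np.float32));print('dish',dc,r)
n=(rg(220,310,180,270)&(im[...,0]>im[...,2]*1.7)&(im[...,0]>50)).astype(np.uint8)
k,l,st,ce=cv2.connectedComponentsWithStats(n)
for i in range(1,k):
    if st[i,4]>25:print('nut',st[i],ray(g,*ce[i],20).round(1))
```

```text
[ -28.03213147   -5.49275743  116.11423812    5.43232368   42.5912416
 -101.21204973] [ 446.65341961 -198.61884561  238.17905169] [-179.99256179   27.14670959  160.05627768] 17.85
rim 223 (507.6994323730469, -248.48670959472656) 34.86130142211914 88.60815940395712
dish (527.2235717773438, -3.2251930236816406) 79.566162109375
nut [253 192  22  23 238] [575.6   0.9  20. ]
nut [261 243  13  13 126] [473.4  -8.3  20. ]
```

View pics/t4.png

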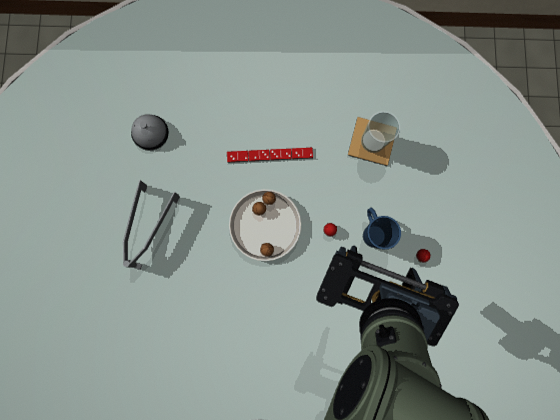

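The mug stands upright at (381,231). One walnut is alone at (267,250), and the other two are at (268,198) and (259,208). I'll take the lone one with the tongs heading +x. First, the tongs.

Run:
```python
from h import *
rel([500,262,220],Rt(-18,90))
```

```text
shift [0.1079, 0.9211, -0.033] turn [0.146, 0.4251, 0.0323]
```

Call:
send_rows:
  motion:
    - [0.108,0.921,-0.033,0.146,0.425,0.032,1]
    - [0.108,0.921,-0.033,0.146,0.425,0.032,1]
    - [0.108,0.921,-0.033,0.146,0.425,0.032,1]
    - [0.108,0.921,-0.033,0.146,0.425,0.032,1]
    - [0.108,0.921,-0.033,0.146,0.425,0.032,1]
    - [0.108,0.921,-0.033,0.146,0.425,0.032,1]
    - [0.108,0.921,-0.033,0.146,0.425,0.032,1]
    - [0.108,0.921,-0.033,0.146,0.425,0.032,1]
    - [0.108,0.921,-0.033,0.146,0.425,0.032,1]
    - [0.108,0.921,-0.033,0.146,0.425,0.032,1]
    - [0.108,0.921,-0.033,0.146,0.425,0.032,1]
    - [0.108,0.921,-0.033,0.146,0.425,0.032,1]

```text
time_s: 19.4
ee_pos: [500.8, 260.5, 221.5]
ee_rot: [-180.0, 0.1, 161.9]
force: [-0.4, 0.1, 0.2]
gripper_width: 91.4
gripper_force: 0.0
```

Run:
```python
from h import *
s=env.state();print(s['qpos'],s['ee_pos'],s['ee_rot'],s['time_s'])
g=shot('wrist','w5.png');P=cloud(g);z=P[...,2]
m=(z>38)&(z<75)&(np.hypot(P[...,0]-516,P[...,1]-257)<130)
Q=P[m];print(m.sum(),Q.min(0),Q.max(0))
# frame with heading -18 at (516,257)
h=np.radians(-18);f=np.array([np.cos(h),np.sin(h)]);l=np.array([-f[1],f[0]])
q=np.c_[(Q[:,:2]-[516,257])@f,(Q[:,:2]-[516,257])@l]
for a in range(-100,105,10):
    k=(q[:,0]>a)&(q[:,0]<a+10)
    if k.sum()>3:
        y=q[k,1];print(a+5,k.sum(),y.min().round(1),y.max().round(1))
print(np.percentile(q[:,0],[0,1,99,100]))
rel([516,257,26],Rt(-18,90))
```

```text
[ 26.38285598  16.26342843  87.89388783  -0.11247387  75.76271685
 -45.46533284] [500.81872843 260.49325824 221.53106813] [-1.79978326e+02  1.33470447e-01  1.61875800e+02] 19.4
855 [429.11320855 191.06714203  38.00488816] [614.04906491 292.26945021  57.9819368 ]
-85 98 -7.8 7.5
-75 69 -12.6 11.1
-65 43 -16.4 14.8
-55 50 -20.2 19.7
-45 44 -23.9 23.5
-35 49 -25.4 24.9
-25 48 -26.9 26.3
-15 46 -28.3 27.8
-5 45 -29.8 28.0
5 42 -30.0 29.5
15 41 -31.6 30.9
25 41 -33.0 32.6
35 43 -34.6 34.0
45 42 -36.2 35.6
55 37 -36.6 35.8
65 41 -38.1 37.5
75 40 -39.8 39.2
85 31 -40.0 39.2
95 4 -40.0 39.3
[-91.05226272 -88.86249308  87.82267543  90.88865632]
shift [0.0303, -0.0074, -0.3913] turn [0.0009, 0.0022, 0.0018]
```

View pics/w5.png

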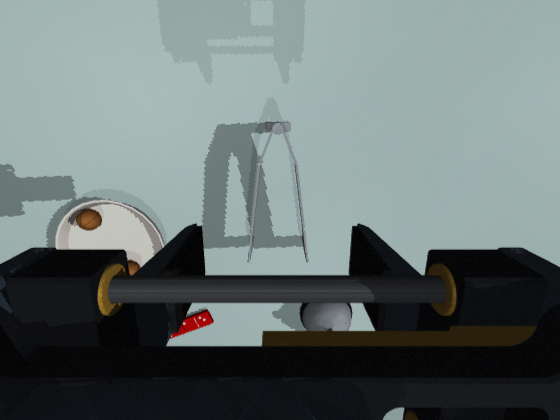

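The wrist view shows the tongs' heel at (278,128) and jaws at (250,260) and (306,260), centred between the fingers. I'll descend and grip.

Call:
send_rows:
  motion:
    - [0.03,-0.007,-0.1,0,0,0,1]
    - [0.03,-0.007,-0.2,0,0,0,1]
    - [0.03,-0.007,-0.3,0,0,0,1]
    - [0.03,-0.007,-0.36,0,0,0,1]
    - [0.03,-0.007,-0.391,0,0,0,1]
    - [0.03,-0.007,-0.391,0,0,0,1]
    - [0.03,-0.007,-0.391,0,0,0,1]
    - [0.03,-0.007,-0.391,0,0,0,0.4]
    - [0.03,-0.007,-0.391,0,0,0,0.2]
    - [0.03,-0.007,-0.391,0,0,0,0.05]
    - [0.03,-0.007,-0.391,0,0,0,-0.01]
    - [0.03,-0.007,-0.391,0,0,0,-0.01]
    - [0.03,-0.007,-0.391,0,0,0,-0.01]
    - [0.03,-0.007,-0.391,0,0,0,-0.01]
  squeeze: 20

```text
time_s: 21.2
ee_pos: [516.2, 258.2, 26.2]
ee_rot: [180.0, 0.2, 162.0]
force: [1.3, -1.3, 2.1]
gripper_width: 44.8
gripper_force: 5.6
```

Call:
send_rows:
  motion:
    - [0,0,0.05,0,0,0,-0.01]
    - [0,0,0.1,0,0,0,-0.01]
    - [0,0,0.2,0,0,0,-0.01]
    - [-0.05,-0.1,0.2,0,0,0.06,-0.01]
    - [-0.1,-0.2,0.2,0,0,0.12,-0.01]
    - [-0.15,-0.3,0.2,0,0,0.18,-0.01]
    - [-0.2,-0.4,0.2,0,0,0.24,-0.01]
    - [-0.246,-0.5,0.2,0,0,0.3,-0.01]
    - [-0.246,-0.533,0.2,0,0,0.3,-0.01]
    - [-0.246,-0.533,0.2,0,0,0.3,-0.01]
    - [-0.246,-0.533,0.2,0,0,0.3,-0.01]
    - [-0.246,-0.533,0.2,0,0,0.3,-0.01]

```text
time_s: 22.7
ee_pos: [392.8, -7.7, 125.7]
ee_rot: [-180.0, 0.1, -180.0]
force: [-0.2, -0.7, -0.1]
gripper_width: 45.2
gripper_force: 4.7
```

Run:
```python
from h import *
s=env.state();print(s['qpos'],s['ee_pos'],s['ee_rot'],s['time_s'],s['gripper_width'],s['gripper_force'])
g=shot('top');b=shot('scene')
cv2.imwrite('pics/p6.png',np.hstack([cv2.resize(g['pixels'][150:300,190:340],(400,400)),cv2.resize(b['pixels'][130:280,230:380],(400,400))])[:,:,::-1])
P=cloud(g);z=P[...,2]
m=(z>105)&(z<165)&(P[...,0]>440)&(P[...,0]<520)&(abs(P[...,1]+8)<60);Q=P[m]
print('jaws',m.sum(),Q.min(0),Q.max(0),np.median(Q,0))
for k in (0,1):
    q=Q[(Q[:,1]>-8)==k]
    if len(q):print(q.min(0),q.max(0))
im=g['pixels'].astype(int);P2=P
n=((im[...,0]>im[...,2]*1.7)&(im[...,0]>50)&(z<45)&(np.hypot(P[...,0]-527,P[...,1]+3)<85)).astype(np.uint8)
k,l,st,ce=cv2.connectedComponentsWithStats(n)
for i in range(1,k):
    if st[i,4]>25:print('nut',st[i],ray(g,*ce[i],20).round(1))
```

```text
[-2.79334920e+00  5.11104045e+00  1.17100225e+02 -9.56318506e-05
  5.77003751e+01 -9.28278319e+01] [392.75714912  -7.65015849 125.68517361] [-1.79995560e+02  8.82478779e-02 -1.79965463e+02] 22.7 45.16326830629985 4.688773712259717
jaws 43 [444.30097889 -31.08327608 141.9092442 ] [498.97421897  18.57003115 164.8527673 ] [485.52439418  15.02229117 158.34755891]
[481.95818188 -31.08327608 142.67147553] [498.97421897 -29.13775765 164.02881381]
[444.30097889  14.40253057 141.9092442 ] [498.14420935  18.57003115 164.8527673 ]
nut [253 192  22  23 236] [575.7   0.8  20. ]
nut [261 243  13  13 124] [473.6  -8.2  20. ]
```

View pics/p6.png

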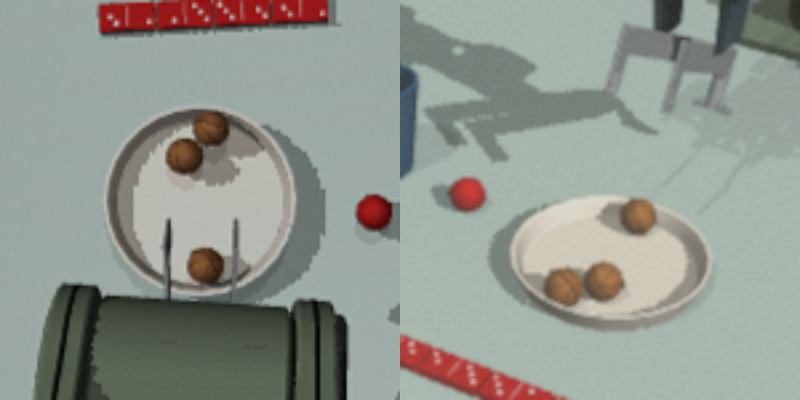

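The top crop shows the open jaws, with tips at (168,218) and (235,220), straddling the lone nut at (205,265). The scene crop agrees. I'll ray-check the fore-aft distance.

Run:
```python
from h import *
g=shot('top')
for u,v in((253,231.5),(278.2,232)):print(ray(g,u,v,156).round(1))
b=shot('scene')
# lower jaw tips in scene crop (left-panel offset 400): px = 230+(x-400)*.375, 130+y*.375
for x,y in((612,93),(668,108),(720,108)):print(ray(b,230+(x-400)*.375,130+y*.375,102).round(1))
u,v=230+(638-400)*.375,130+216*.375;print('nut',ray(b,u,v,20).round(1))
```

```text
[497.8  16.1 156. ]
[497.7 -31.3 156. ]
[439.  -56.6 102. ]
[434.7  -7.2 102. ]
[410.8  27.7 102. ]
nut [476.   -5.9  20. ]
```

Run:
```python
from h import *
b=shot('scene');P=cloud(b)
m=(P[...,2]>60)&(P[...,2]<200)&(P[...,0]>420)&(P[...,0]<540)&(abs(P[...,1]+8)<50)
Q=P[m]
for k in (0,1):
    q=Q[(Q[:,1]>-8)==k]
    for a in range(420,520,10):
        w=q[(q[:,0]>=a)&(q[:,0]<a+10)]
        if len(w):print(k,a,len(w),'z',w[:,2].min().round(),w[:,2].max().round(),'y',np.median(w[:,1]).round(1))
cv2.imwrite('pics/s7.png',cv2.resize(b['pixels'][100:200,280:430],(780,520),interpolation=cv2.INTER_CUBIC)[:,:,::-1])
```

```text
0 420 22 z 136.0 161.0 y -28.2
0 430 27 z 141.0 165.0 y -28.7
0 440 22 z 145.0 170.0 y -29.0
0 450 24 z 150.0 174.0 y -28.9
0 460 28 z 156.0 182.0 y -29.4
0 470 31 z 141.0 185.0 y -29.8
0 480 57 z 133.0 182.0 y -29.9
0 490 28 z 135.0 164.0 y -30.4
0 500 4 z 138.0 144.0 y -29.7
1 420 18 z 136.0 160.0 y 15.4
1 430 16 z 142.0 166.0 y 16.1
1 440 20 z 145.0 171.0 y 16.6
1 450 23 z 152.0 177.0 y 17.1
1 460 22 z 154.0 182.0 y 17.3
1 470 29 z 144.0 186.0 y 17.9
1 480 45 z 132.0 182.0 y 17.8
1 490 28 z 135.0 161.0 y 17.6
1 500 2 z 139.0 140.0 y 17.9
```

View pics/s7.png

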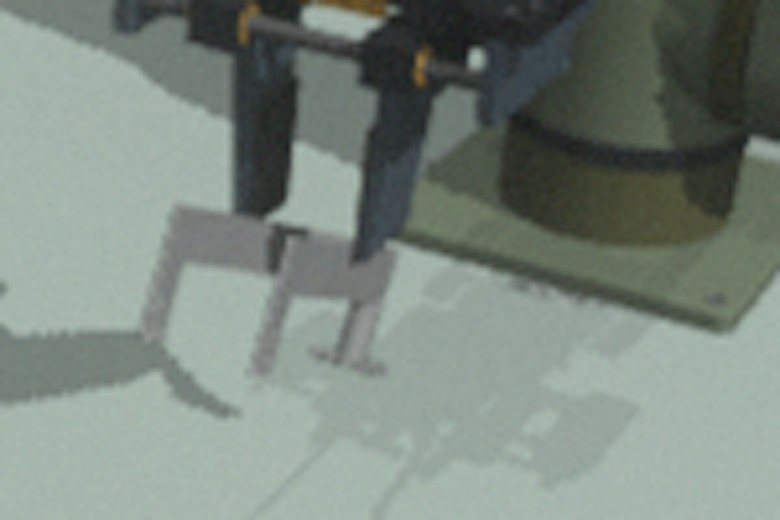

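The zoomed view shows the tongs hanging about 26° jaws-up, because they pivoted in the pads. I'll set them down level beside the dish by tilting the tool, then re-grip a little further back.

Run:
```python
from h import *
ref=None
for gp,a in(((430,150,110),116),((430,150,47),116),((420,150,46),90)):
    R=Rt(0,a);p=np.array(gp)+19*R.as_matrix()[:,2];rel(p,R,ref);ref=(p,R)
```

```text
shift [0.0578, 0.3161, -0.0658] turn [0.0003, 0.4352, -0.0002]
shift [0.0, 0.0, -0.126] turn [0.0, 0.0, 0.0]
shift [-0.0033, 0.0, -0.0058] turn [0.0, -0.4333, 0.0]
```

Call:
send_rows:
  motion:
    - [0.015,0.08,0.02,0,0.1,0,-0.01]
    - [0.03,0.16,0.02,0,0.2,0,-0.01]
    - [0.045,0.24,0,0,0.3,0,-0.01]
    - [0.058,0.316,-0.03,0,0.4,0,-0.01]
    - [0.058,0.316,-0.066,0,0.435,0,-0.01]
    - [0.058,0.316,-0.1,0,0.435,0,-0.01]
    - [0.058,0.316,-0.13,0,0.435,0,-0.01]
    - [0.058,0.316,-0.15,0,0.435,0,-0.01]
    - [0.058,0.316,-0.17,0,0.435,0,-0.01]
    - [0.058,0.316,-0.18,0,0.435,0,-0.01]
    - [0.058,0.316,-0.19,0,0.435,0,-0.01]
    - [0.058,0.316,-0.19,0,0.435,0,-0.01]
    - [0.058,0.316,-0.19,0,0.435,0,-0.01]

```text
time_s: 24.58
ee_pos: [421.7, 149.3, 31.4]
ee_rot: [-179.9, -26.0, 180.0]
force: [-0.1, -0.4, 3.1]
gripper_width: 45.1
gripper_force: 4.7
```

```bash
cat > tg.py <<'E'
from h import *
s=env.state();print(s['ee_pos'],s['ee_rot'],s['force'],s['gripper_width'],s['gripper_force'],s['time_s'])
x0,y0=s['ee_pos'][:2]
b=shot('scene');P=cloud(b)
m=(P[...,2]>s['ee_pos'][2]-45)&(P[...,2]>2)&(P[...,2]<s['ee_pos'][2]+75)&(P[...,0]>x0+28)&(P[...,0]<x0+125)&(abs(P[...,1]-y0)<50)&(b['pixels'].max(-1)<175)
Q=P[m]
for a in range(30,125,10):
    w=Q[(Q[:,0]-x0>=a)&(Q[:,0]-x0<a+10)]
    if len(w)>4:print(a,len(w),'z',np.percentile(w[:,2],[3,97]).round(),'y',[np.median(w[(w[:,1]>y0)==k][:,1]).round(1) for k in(0,1)])
E
python3 tg.py
```

```text
[421.74343721 149.34672681  31.36692876] [-179.94492938  -25.96301978  179.95991254] [-0.05962152 -0.39739292  3.14117845] 45.09337854371791 4.709850816288963 24.575
30 111 z [ 34. 102.] y [np.float64(126.2), np.float64(175.6)]
40 105 z [35. 93.] y [np.float64(124.5), np.float64(177.0)]
50 50 z [31. 99.] y [np.float64(126.7), np.float64(173.3)]
60 31 z [31. 53.] y [np.float64(128.5), np.float64(173.8)]
70 30 z [31. 53.] y [np.float64(128.4), np.float64(174.2)]
80 40 z [ 6. 53.] y [np.float64(128.1), np.float64(174.8)]
90 64 z [ 5. 52.] y [np.float64(128.1), np.float64(175.3)]
100 76 z [ 3. 51.] y [np.float64(127.0), np.float64(174.6)]
```

Call:
send_rows:
  motion:
    - [0,0,0,0,0,0,0.2]
    - [0,0,0,0,0,0,0.5]
    - [0,0,0,0,0,0,0.9]
    - [-0.001,0,-0.002,0,-0.1,0,0.9]
    - [-0.002,0,-0.004,0,-0.25,0,0.9]
    - [-0.003,0,-0.01,0,-0.433,0,0.9]
    - [-0.003,0,-0.01,0,-0.433,0,0.9]
    - [-0.003,0,-0.01,0,-0.433,0,0.9]
    - [-0.003,0,-0.01,0,-0.433,0,0.4]
    - [-0.003,0,-0.01,0,-0.433,0,0.1]
    - [-0.003,0,-0.01,0,-0.433,0,-0.08]
    - [-0.003,0,-0.01,0,-0.433,0,-0.08]
    - [-0.003,0,-0.01,0,-0.433,0,-0.08]
    - [-0.003,0,-0.01,0,-0.433,0,-0.08]
  squeeze: 20

```text
time_s: 26.38
ee_pos: [420.0, 149.5, 25.8]
ee_rot: [-180.0, -0.0, 180.0]
force: [0.5, -0.9, -1.3]
gripper_width: 42.1
gripper_force: 5.6
```

Call:
send_rows:
  motion:
    - [0,0,0.003,0,0,0,-0.08]
    - [0,0,0.008,0,0,0,-0.08]
    - [0,0,0.015,0,0,0,-0.08]
    - [0,0,0.025,0,0,0,-0.08]
    - [0,0,0.035,0,0,0,-0.08]
    - [0,0,0.045,0,0,0,-0.08]
    - [0,0,0.055,0,0,0,-0.08]
    - [0,0,0.065,0,0,0,-0.08]
    - [0,0,0.075,0,0,0,-0.08]
    - [0,0,0.083,0,0,0,-0.08]
    - [0,0,0.088,0,0,0,-0.08]
    - [0,0,0.09,0,0,0,-0.08]
    - [0,0,0.09,0,0,0,-0.08]

```text
time_s: 28.0
ee_pos: [420.2, 149.5, 70.8]
ee_rot: [-180.0, -0.0, 180.0]
force: [-0.6, -0.5, -1.0]
gripper_width: 42.2
gripper_force: 5.6
```

```bash
python3 tg.py
```

```text
[420.15401807 149.54056744  70.84209109] [-1.79975863e+02 -1.09730147e-03  1.79963185e+02] [-0.62255278 -0.49197559 -1.03046525] 42.19350438625348 5.631920769810677 28.0
30 28 z [77. 99.] y [np.float64(131.1), np.float64(171.5)]
40 33 z [77. 99.] y [np.float64(130.9), np.float64(172.0)]
50 34 z [77. 99.] y [np.float64(130.9), np.float64(172.5)]
60 32 z [75. 97.] y [np.float64(130.6), np.float64(172.8)]
70 32 z [77. 98.] y [np.float64(130.9), np.float64(173.0)]
80 45 z [50. 98.] y [np.float64(130.7), np.float64(173.8)]
90 67 z [45. 97.] y [np.float64(130.9), np.float64(174.1)]
100 95 z [47. 97.] y [np.float64(130.1), np.float64(173.6)]
```

Run:
```python
from h import *
s=env.state();x0,y0,z0=s['ee_pos']
b=shot('scene');P=cloud(b)
m=(P[...,2]>z0-22)&(P[...,2]<z0+3)&(P[...,0]>x0+60)&(P[...,0]<x0+130)&(abs(P[...,1]-y0)<40)
Q=P[m];print('scene',m.sum(),np.percentile(Q[:,0],[2,10,50,90,98]),Q[:,0].min(),Q[:,0].max())
g=shot('top');P=cloud(g)
m=(P[...,2]>z0+5)&(P[...,2]<z0+50)&(P[...,0]>x0+40)&(P[...,0]<x0+130)&(abs(P[...,1]-y0)<40)
v,u=np.nonzero(m);print('top',m.sum())
for k in (0,1):
    w=(P[v,u,1]>y0)==k;i=v[w].argmin();print(ray(g,u[w][i],v[w][i]-.5,z0+30).round(1))
im=g['pixels'].astype(int);z=P[...,2]
n=((im[...,0]>im[...,2]*1.7)&(im[...,0]>50)&(z<45)&(np.hypot(P[...,0]-527,P[...,1]+3)<85)).astype(np.uint8)
k,l,st,ce=cv2.connectedComponentsWithStats(n)
for i in range(1,k):
    if st[i,4]>25:print('nut',st[i],ray(g,*ce[i],20).round(1))
```

```text
scene 77 [508.26126981 509.12706166 521.64826296 525.32177954 526.18296896] 507.78114536230396 526.915001482237
top 160
[523.3 129.3 100.8]
[522.5 173.2 100.8]
nut [253 192  23  23 247] [5.756e+02 3.000e-01 2.000e+01]
nut [260 243  14  13 129] [473.3  -8.3  20. ]
```

Call:
send_rows:
  motion:
    - [-0.005,-0.015,0.01,0,0,0,-0.08]
    - [-0.012,-0.045,0.02,0,0,0,-0.08]
    - [-0.02,-0.08,0.03,0,0,0,-0.08]
    - [-0.03,-0.12,0.04,0,0,0,-0.08]
    - [-0.04,-0.16,0.05,0,0,0,-0.08]
    - [-0.05,-0.2,0.05,0,0,0,-0.08]
    - [-0.06,-0.24,0.05,0,0,0,-0.08]
    - [-0.07,-0.275,0.05,0,0,0,-0.08]
    - [-0.077,-0.3,0.05,0,0,0,-0.08]
    - [-0.08,-0.312,0.05,0,0,0,-0.08]
    - [-0.08,-0.316,0.05,0,0,0,-0.08]
    - [-0.08,-0.316,0.05,0,0,0,-0.08]
    - [-0.08,-0.316,0.05,0,0,0,-0.08]

```text
time_s: 29.78
ee_pos: [380.3, -8.2, 95.9]
ee_rot: [-180.0, 0.0, 180.0]
force: [0.8, -0.3, -1.0]
gripper_width: 42.0
gripper_force: 5.6
```

```bash
python3 tg.py
```

```text
[380.33543006  -8.16531075  95.85673817] [-1.79982620e+02  1.42209925e-03  1.79997827e+02] [ 0.78115901 -0.29395194 -0.95219338] 42.034815575957936 5.631980448961258 29.775
30 39 z [101. 123.] y [np.float64(-26.7), np.float64(13.7)]
40 40 z [102. 123.] y [np.float64(-26.9), np.float64(14.5)]
50 38 z [101. 123.] y [np.float64(-26.8), np.float64(15.1)]
60 43 z [101. 122.] y [np.float64(-27.0), np.float64(15.3)]
70 43 z [100. 122.] y [np.float64(-26.8), np.float64(15.8)]
80 59 z [ 72. 122.] y [np.float64(-26.7), np.float64(15.9)]
90 86 z [ 70. 121.] y [np.float64(-26.5), np.float64(16.3)]
100 92 z [ 70. 122.] y [np.float64(-27.4), np.float64(16.3)]
```

Call:
send_rows:
  motion:
    - [0,0,-0.005,0,0,0,-0.08]
    - [0,0,-0.015,0,0,0,-0.08]
    - [0,0,-0.03,0,0,0,-0.08]
    - [0,0,-0.045,0,0,0,-0.08]
    - [0,0,-0.06,0,0,0,-0.08]
    - [0,0,-0.075,0,0,0,-0.08]
    - [0,0,-0.09,0,0,0,-0.08]
    - [0,0,-0.105,0,0,0,-0.08]
    - [0,0,-0.115,0,0,0,-0.08]
    - [0,0,-0.122,0,0,0,-0.08]
    - [0,0,-0.126,0,0,0,-0.08]
    - [0,0,-0.129,0,0,0,-0.08]
    - [0,0,-0.129,0,0,0,-0.08]
    - [0,0,-0.129,0,0,0,-0.08]

```text
time_s: 31.58
ee_pos: [380.3, -8.5, 31.5]
ee_rot: [-180.0, 0.0, 180.0]
force: [-0.6, 0.2, -1.1]
gripper_width: 42.2
gripper_force: 5.6
```

Run:
```python
from h import *
s=env.state();print(s['ee_pos'],s['force'],s['gripper_force'])
b=shot('scene');P=cloud(b);im=b['pixels'].astype(int)
m=(P[...,2]>8)&(P[...,2]<60)&(P[...,0]>440)&(P[...,0]<500)&(abs(P[...,1]+8)<40)
nut=m&(im[...,0]>im[...,2]*1.5);Q=P[nut];print('nut',nut.sum(),Q.min(0).round(),Q.max(0).round())
Q=P[m&~(im[...,0]>im[...,2]*1.3)];Q=Q[Q[:,2]>25];print(Q[:,0].max(),Q[:,2].max())
cv2.imwrite('pics/s8.png',cv2.resize(b['pixels'][140:270,250:370],(552,598),interpolation=cv2.INTER_CUBIC)[:,:,::-1])
```

```text
[380.32912733  -8.46320156  31.51715508] [-0.56963757  0.2398564  -1.11589576] 5.6319815665483475
nut 109 [465. -17.  13.] [491.   6.  33.]
487.1881423030065 59.1420286581114
```

View pics/s8.png

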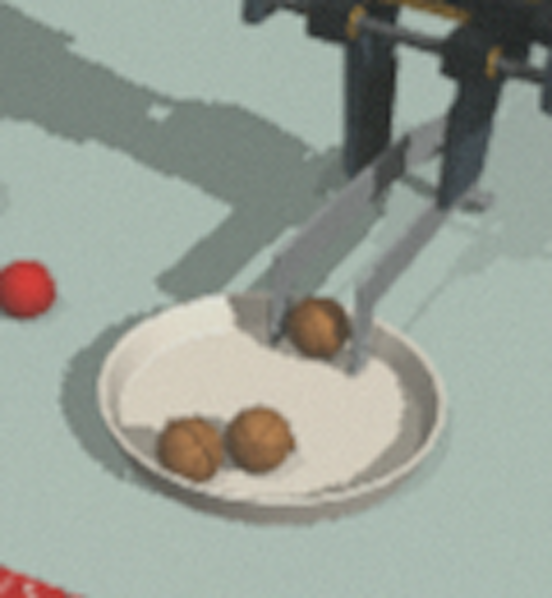

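The jaws straddle the nut at (318,326), with the other two walnuts well clear. I'll close slowly.

Call:
send_rows:
  motion:
    - [0,0,0,0,0,0,-0.14]
    - [0,0,0,0,0,0,-0.2]
    - [0,0,0,0,0,0,-0.26]
    - [0,0,0,0,0,0,-1]
    - [0,0,0,0,0,0,-1]
    - [0,0,0,0,0,0,-1]
    - [0,0,0,0,0,0,-1]
    - [0,0,0,0,0,0,-1]
  squeeze: 22

```text
time_s: 32.62
ee_pos: [380.2, -8.5, 31.4]
ee_rot: [-180.0, 0.0, 180.0]
force: [-0.2, 0.5, -0.9]
gripper_width: 36.3
gripper_force: 21.9
```

Gripped: 36.3 mm at 22 N, so the nut is clamped. I'll lift gently.

Call:
send_rows:
  motion:
    - [0,0,0.003,0,0,0,-1]
    - [0,0,0.01,0,0,0,-1]
    - [0,0,0.02,0,0,0,-1]
    - [0,0,0.035,0,0,0,-1]
    - [0,0,0.055,0,0,0,-1]
    - [0,0,0.075,0,0,0,-1]
    - [0,0,0.095,0,0,0,-1]
    - [0,0,0.115,0,0,0,-1]
    - [0,0,0.135,0,0,0,-1]
    - [0,0,0.155,0,0,0,-1]
    - [0,0,0.175,0,0,0,-1]
    - [0,0,0.195,0,0,0,-1]
    - [0,0,0.215,0,0,0,-1]
    - [0,0,0.235,0,0,0,-1]
    - [0,0,0.25,0,0,0,-1]
    - [0,0,0.26,0,0,0,-1]
    - [0,0,0.264,0,0,0,-1]
    - [0,0,0.264,0,0,0,-1]
    - [0,0,0.264,0,0,0,-1]
    - [0,0,0.264,0,0,0,-1]

```text
time_s: 35.12
ee_pos: [380.1, -8.5, 163.2]
ee_rot: [-180.0, -0.0, 180.0]
force: [0.7, 0.2, -0.9]
gripper_width: 36.1
gripper_force: 21.9
```

Run:
```python
from h import *
s=env.state();print(s['ee_pos'],s['force'],s['gripper_width'],s['gripper_force'])
b=shot('scene');P=cloud(b);im=b['pixels'].astype(int)
br=(im[...,0]>im[...,2]*1.5)&(P[...,0]>440)&(P[...,0]<620)&(abs(P[...,1])<80)
n=br&(P[...,2]>60);print('held',n.sum(),P[n].min(0).round(),P[n].max(0).round())
n=br&(P[...,2]>8)&(P[...,2]<45)
for c in cv2.connectedComponentsWithStats(n.astype(np.uint8))[3][1:]:print('dish',ray(b,*c,22).round())
m=(P[...,2]>100)&(P[...,2]<200)&(P[...,0]>412)&(P[...,0]<490)&(abs(P[...,1]+8)<26)&~br
Q=P[m]
for a in(415,435,455,470):
    w=Q[abs(Q[:,0]-a)<6];print(a,len(w),w[:,2].min().round(),w[:,2].max().round())
```

```text
[380.05159455  -8.46802951 163.19196851] [ 0.73905146  0.18367188 -0.91573766] 36.076839841410816 21.866892278194427
held 106 [469. -16. 144.] [490.   6. 165.]
dish [567.  13.  22.]
dish [589.  -8.  22.]
415 39 168.0 190.0
435 54 168.0 190.0
455 63 166.0 190.0
470 88 137.0 190.0
```

```bash
python3 -c "
from workcell import env
print(env.job_done())"
```

```text
the job is handed in; nothing more can be done
None
```

The job is handed in but no verdict came back: the tongs hold one walnut about 150 mm above the table, the other two lie in the dish, and the mug stands upright where it started, about 245 mm from the dish's middle.

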